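# Push the tall board carton along its roller lane into the inspection bay

## Task

Two cardboard cartons wait on the two roller lanes of the inspection bench, one tall and one flat. Push the tall carton slowly along its rollers all the way into the bay at the end of its lane, until it stands against the bay's end wall; do not shove, lift or tip it. Leave the flat carton where it waits, and take the gripper away at the end.

Things in the scene. Friction and masses are not known exactly. Their poses are not given: they have to be found in the camera images.
- track: Fixed level two-lane roller track. Origin on the bench under its middle; +y is the feed direction to the bays, x across, z up. Lanes centred at x = -46 and +46 mm, each 86 mm wide between 6 mm rails 60 mm high. Per lane 9 steel rollers, 20 mm thick, every 27 mm from y = -160 to +56 mm, tops 50 mm above the bench, turning almost freely. The -y end is open.
- bay_end (a point): Middle of the end wall's inner face at floor height, between the two bays (track x 0, y 175 mm); same axes as the track. A bay closes each lane: 105 mm deep, as wide as the lane, white walls 80 mm above the bench, open above and to the rollers; smooth floor 48 mm above the bench, 2 mm below the roller tops. A carton fully home has its origin 45 mm before this wall (y = -45 mm here).
- tall_carton: The tall closed cardboard carton, 80 mm across the lane (x), 90 mm along it (y), 75 mm high, 0.2 to 0.35 kg, standing on the rollers of either lane with 3 mm play to each rail, its axes nearly along the track's. Origin: centre of its underside. It slides on the bay floor with 1 to 5 N.
- flat_carton: The flat closed cardboard carton, 80 mm (x) by 90 mm (y) by 35 mm high, 0.15 kg, standing on the rollers of the other lane; not to be moved. Origin: centre of its underside.

How it is judged:
At the end, for the whole second after the job is handed in: The tall carton stands upright and at rest on the floor of the bay of its lane, within 12 mm of the end wall and within 10 degrees of square; the flat carton is within 20 mm of where it started (y of tall_carton in the frame of track between 0.118 and 0.14 m and x of tall_carton in the frame of track between -0.06 and 0.06 m and z of tall_carton in the frame of track between 0.04 and 0.056 m and angle between tall_carton's own z axis and vertical below 0.17 rad and angle between the y axis of tall_carton and the y axis of track, either way round below 0.17 rad and linear speed of tall_carton below 0.02 m/s and distance of flat_carton from where it was at the start of the episode below 0.02 m); the robot touches nothing.
It fails at once if the tall carton is lifted more than 20 mm off the rollers (z of tall_carton in the frame of track above 0.07 m).
It fails at once if the tall carton is tipped by more than 20 degrees (angle between tall_carton's own z axis and vertical above 0.35 rad).
It fails at once if the tall carton is shoved faster than 0.35 m/s (linear speed of tall_carton above 0.35 m/s).
It fails at once if the flat carton is moved by more than 20 mm (distance of flat_carton from where it was at the start of the episode above 0.02 m).
It also fails if it takes over 32 s, if anything falls off the work surface, if the arm or the gripper's body presses on something with over 40 N, if the wrist force passes 120 N, or if a joint passes its speed limit or range.

## Robot

A 7-joint arm with a two-finger parallel gripper is mounted at the origin on the work surface. World frame = base frame: x ahead of the robot, y to its left, z up, the work surface at z = 0. Lengths are in m, angles in rad, forces in N, time in s.
With the tool pointing down it reaches from about 0.425 to 0.875 m from the base axis. Payload 4.7 kg.
Tool frame: the origin (TCP) lies on the centre line of the jaws, within the pads' length; the fingertips stand 19 mm ahead of it and the grasp point (between the pads) is the TCP; z points along the fingers, y is the line along which they close (so a half turn about z gives the same grasp; the last joint's range is limited). The gripper opens to 87 mm and grips with 3 to 60 N. Pads are 19 mm wide; open, the fingers measure 117 mm over their backs; the gripper's body (75 mm by 190 mm) begins 51 mm behind the grasp point.
Start: joints at [-1.208, 0.321, -0.07, 1.45, 0.023, 1.371, -0.057], TCP at [0.222, 0.611, 0.242] pointing down, gripper open.
Joint ranges: [-2.86, 2.86], [-0.3, 2.09], [-1.38, 1.24], [0.06, 2.45], [-1.56, 4.7], [0.09, 2.05], [-2.69, 2.69]. Speed limits (rad/s): [2.57, 2.57, 3.14, 3.14, 3.14, 3.14, 3.14].

## Interface

Orientations are given as a rotation vector (axis times angle).
In Python, from plant import robot, eyes, monitor, sign_off gives the robot as it stands (robot), with the cameras (eyes), the readings (monitor) and the job as plain functions.
- The arm moves only by the shell command python3 steer.py 'ROWS' [OPENING] [FORCE]. ROWS is a JSON list of rows, 1 to 10 of them, each of 6 numbers: dx, dy, dz in m, then a rotation vector rx, ry, rz in rad; each row shifts and turns the commanded pose from where the row before left it, along the tool's axes as they then stand; what a row does not reach is not made up. A row lasts 1/8 s, in which the tool goes at most 0.0625 m and 0.188 rad, less where a joint would pass 70% of its speed; a pose out of reach is approached as far as the arm can. OPENING is the finger opening in m, set as the command begins (- or left out keeps the last). The fingers move at their own pace and stop on an object; FORCE is the grip in N (left out, the last holds). Time passes only in rows, so rows that do not move let the fingers close. It prints the time, the measured TCP pose, the force, the opening and the grip force at its end.
- monitor.observe(): the state, without advancing time (a new reading comes with each control period).
- eyes.camera(name): name is "scene" or "top" or "wrist"; returns a dict with "frame" (480x640x3 uint8, red, green, blue), "fx", "fy", "cx", "cy" (pixels), "position" and "rotation" of the camera in the world. Camera axes: x right, y down, z forward; pixel columns grow to the right and rows downward; lengths in m; the calibration is good to about 2 mm. The wrist camera is an equidistant fisheye: a pixel r from the principal point sees the ray r / f radians off the axis. A picture is of the moment at which its call begins. There is no depth.
- sign_off(): hands the job in; it is judged then, once.
The state is a dict: "time": time; "joint_positions": joint angles; "qd": joint speeds; "tau": joint torques, N m; "position": TCP position; "ee_rot": TCP orientation; "ft_force": force on the tool from outside, world axes, zero at the start; "moment": the same for the moment, N m; "width": finger opening in m; "gripper_force": force on a finger pad.
Only numpy, scipy, OpenCV 4.12 (cv2) and the standard library are available. Lean on these libraries where they do the work, as an engineer would, in place of code of your own. Each camera call takes 0.05 s, during which the arm holds its last target. There are 200 camera calls.

## Working session

There is one attempt and no reset: what is moved stays moved. The work goes in short steps, Python scripts to look and compute and a shell command to move; the robot and the scene stay as the last step left them, time stands still between calls to the robot, and variables do not carry over. Pictures are saved under pics/ and viewed, at most 10 in all, crops included, and the job is handed in when it is done.

```bash
mkdir -p pics; ls
python3 - <<'E'
from plant import robot, eyes, monitor, sign_off
import cv2,pickle
d={}
for n in("scene","top"):
    c=eyes.camera(n);d[n]=c;cv2.imwrite(f"pics/{n}0.png",c["frame"][:,:,::-1]);print(n,c["fx"],c["fy"],c["cx"],c["cy"],c["position"],c["rotation"])
pickle.dump(d,open("cams.pkl","wb"))
o=monitor.observe();print(o["position"],o["ee_rot"],o["time"])
E
```

```text
pics
plant.py
steer.py
scene 460.39549402850463 460.39549402850463 318.0344490795859 240.55063830945852 [0.88399673 0.16489174 0.62185327] [-1.68863227 -2.11930746  0.6207459 ]
top 474.9219784031466 474.9219784031466 316.8470880759334 239.57706299862213 [0.53187142 0.06002523 0.71236092] [-2.18357389  2.15498525 -0.03711933]
[0.22205043 0.61041185 0.24057087] [-5.45054071e-01 -3.09374686e+00  2.69130724e-03] 0.1
```

View pics/top0.png

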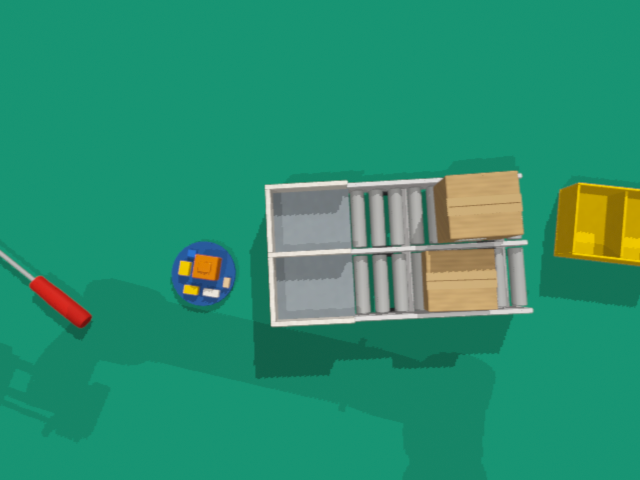

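View pics/scene0.png

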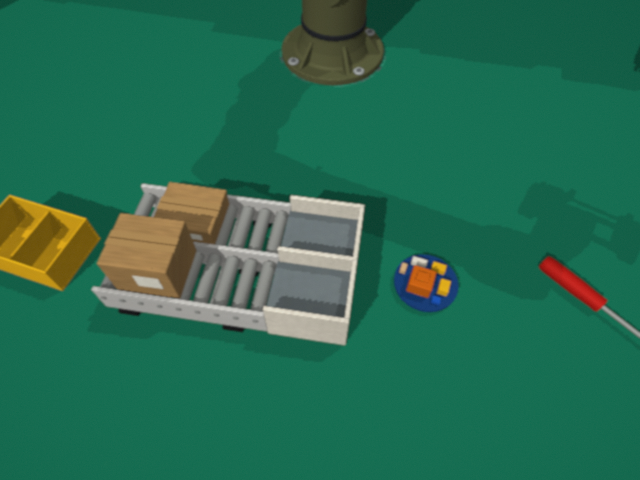

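The tall carton is the upper one in the top view (far lane, top face corners about (445,177), (519,172), (522,236) and (449,241)). The bays are at the image left: outer wall corners (266,186) and (272,325), and rail ends (521,176) and (531,311).

```bash
cat > h.py <<'E'
import numpy as np,pickle
from scipy.spatial.transform import Rotation as R
def px(c,u,v,z):
    d=R.from_rotvec(c["rotation"]).apply([(u-c["cx"])/c["fx"],(v-c["cy"])/c["fy"],1]);p=c["position"]
    return p+d*(z-p[2])/d[2]
E
python3 - <<'E'
from h import *
import cv2
d=pickle.load(open("cams.pkl","rb"));c=d["top"];s=d["scene"]
for n,u,v,z in[("wallUL",266,186,.08),("wallLL",272,325,.08),("divider wall",271,254,.08),("railU",521,176,.06),("railM",526,243,.06),("railL",531,311,.06),("T1",445,177,.125),("T2",519,172,.125),("T3",522,236,.125),("T4",449,241,.125),("F1",425,250,.085),("F2",495,249,.085),("F3",497,310,.085),("F4",427,311,.085)]: print(n,px(c,u,v,z).round(4))
for n,u,v,z in[("T",118,214,.125),("T",186,220,.125),("T",182,256,.125),("T",106,250,.125),("wall",364,205,.08),("wall",346,343-60,.08)]:print("scene",n,px(s,u,v,z).round(4))
f=c["frame"][160:340,250:545,::-1];cv2.imwrite("pics/z.png",cv2.resize(f,None,fx=2.7,fy=2.7,interpolation=cv2.INTER_CUBIC))
o=R.from_rotvec([-5.45054071e-01,-3.09374686,2.69e-3]).as_matrix();print(o.round(3))
E
```

```text
wallUL [0.6472 0.1522 0.08  ]
wallLL [0.4615 0.1401 0.08  ]
divider wall [0.5554 0.1435 0.08  ]
railU [ 0.6675 -0.1955  0.06  ]
railM [ 0.5756 -0.2008  0.06  ]
railL [ 0.4842 -0.206   0.06  ]
T1 [ 0.6521 -0.0771  0.125 ]
T2 [ 0.659  -0.1677  0.125 ]
T3 [ 0.5798 -0.1701  0.125 ]
T4 [ 0.5726 -0.0816  0.125 ]
F1 [ 0.5631 -0.06    0.085 ]
F2 [ 0.5656 -0.1508  0.085 ]
F3 [ 0.4865 -0.1525  0.085 ]
F4 [ 0.4837 -0.0625  0.085 ]
scene T [ 0.5878 -0.1717  0.125 ]
scene T [ 0.5766 -0.0801  0.125 ]
scene T [ 0.6299 -0.0643  0.125 ]
scene T [ 0.6432 -0.161   0.125 ]
scene wall [0.4638 0.1432 0.08  ]
scene wall [0.5972 0.1418 0.08  ]
[[-0.94   0.342 -0.   ]
 [ 0.342  0.94  -0.002]
 [-0.    -0.002 -1.   ]]
```

View pics/z.png

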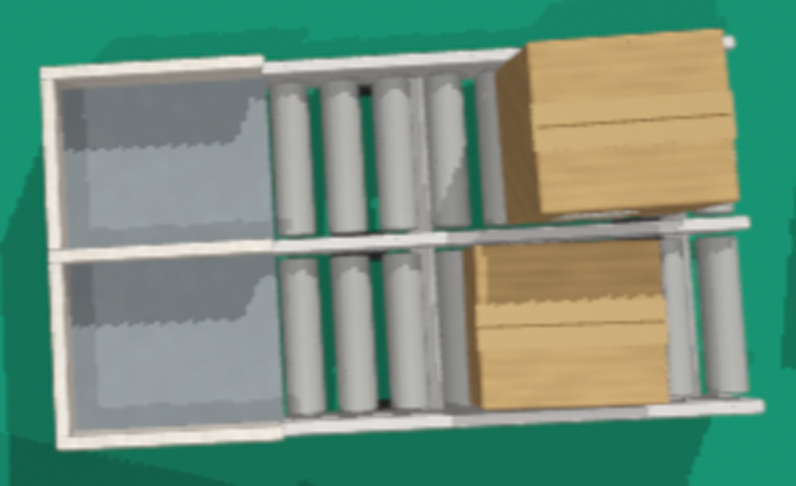

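The enlarged crop confirms the layout. The tall carton is centred near (0.616, -0.124), the track is yawed about 3.4°, and the bay end wall's inner face is near y = 0.139. That gives a travel of about 0.22 m. I'll go behind the carton first, in the air.

```bash
R1='[-0.0437,-0.0423,0,0,0,0]'; python3 steer.py '[[-0.0437,-0.0423,0,0,0,0],[-0.0437,-0.0423,0,0,0,0],[-0.0437,-0.0423,0,0,0,0],[-0.0437,-0.0423,0,0,0,0],[-0.0437,-0.0423,0,0,0,0],[-0.0437,-0.0423,0,0,0,0],[-0.0437,-0.0423,0,0,0,0],[-0.0437,-0.0423,0,0,0,0],[-0.0437,-0.0423,0,0,0,0],[-0.0437,-0.0423,0,0,0,0]]' 0.03 20
python3 steer.py '[[-0.0437,-0.0423,0,0,0,0],[-0.0437,-0.0423,0,0,0,0],[-0.0437,-0.0423,0,0,0,0],[-0.0437,-0.0423,0,0,0,0],[-0.0437,-0.0423,0,0,0,0]]'
python3 steer.py '[[0,0,0,0,0,0.166],[0,0,0,0,0,0.166],[0,0,0,0,0,0.166],[0,0,0,0,0,0.166],[0,0,0,0,0,0.166],[0,0,0,0,0,0.166],[0,0,0,0,0,0.166],[0,0,0,0,0,0]]'
```

```text
time: 1.35
position: [0.4887, 0.0621, 0.2415]
ee_rot: [0.545, 3.094, 0.001]
ft_force: [1.1, 0.7, -0.1]
width: 0.0301
gripper_force: 0.0
time: 1.98
position: [0.6221, -0.2106, 0.2412]
ee_rot: [-0.543, -3.094, -0.001]
ft_force: [1.2, 0.5, 1.2]
width: 0.0303
gripper_force: 0.0
time: 2.98
position: [0.6212, -0.2092, 0.241]
ee_rot: [-2.151, -2.289, 0.001]
ft_force: [0.2, 0.3, -0.6]
width: 0.0297
gripper_force: 0.0
```

```bash
python3 steer.py '[[0,0,0.035,0,0,0],[0,0,0.035,0,0,0],[0,0,0.03,0,0,0],[0,0,0.03,0,0,0],[0,0,0.024,0,0,0],[0,0,0,0,0,0]]'
python3 - <<'E'
from plant import robot, eyes, monitor, sign_off
import cv2
c=eyes.camera("scene");cv2.imwrite("pics/s1.png",cv2.resize(c["frame"][150:370,0:400,::-1],None,fx=2,fy=2,interpolation=cv2.INTER_CUBIC))
E
```

```text
time: 3.72
position: [0.6198, -0.2086, 0.0854]
ee_rot: [-2.148, -2.287, 0.003]
ft_force: [-0.0, 0.7, 1.1]
width: 0.0299
gripper_force: 0.0
```

View pics/s1.png

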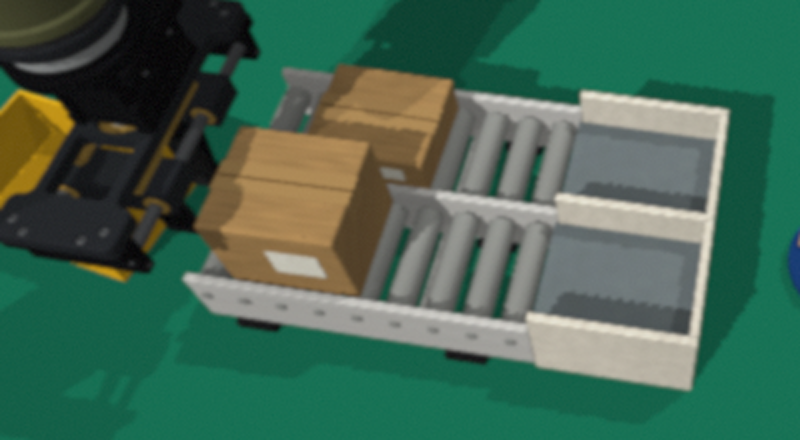

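The gripper stands behind the tall carton (left of it, near (210,200)), inside the lane, and touches nothing. I'll start pushing slowly.

```bash
python3 steer.py '[[0.006,0,0,0,0,0],[0.006,0,0,0,0,0],[0.006,0,0,0,0,0],[0.005,0,0,0,0,0],[0.005,0,0,0,0,0],[0.005,0,0,0,0,0],[0.005,0,0,0,0,0],[0.005,0,0,0,0,0],[0.005,0,0,0,0,0],[0.005,0,0,0,0,0]]'
python3 steer.py '[[0.006,0,0,0,0,0],[0.006,0,0,0,0,0],[0.006,0,0,0,0,0],[0.006,0,0,0,0,0],[0.006,0,0,0,0,0],[0.006,0,0,0,0,0],[0.006,0,0,0,0,0],[0.006,0,0,0,0,0],[0.006,0,0,0,0,0],[0.006,0,0,0,0,0]]'
python3 - <<'E'
from plant import robot, eyes, monitor, sign_off
import cv2
c=eyes.camera("scene");cv2.imwrite("pics/s2.png",cv2.resize(c["frame"][150:370,0:400,::-1],None,fx=2,fy=2,interpolation=cv2.INTER_CUBIC))
E
```

```text
time: 5.03
position: [0.6181, -0.1562, 0.0875]
ee_rot: [-2.154, -2.287, 0.0]
ft_force: [0.2, -1.0, -0.4]
width: 0.0302
gripper_force: 0.2
time: 6.28
position: [0.6146, -0.0963, 0.0876]
ee_rot: [2.154, 2.287, 0.0]
ft_force: [-0.7, -0.2, -1.0]
width: 0.0302
gripper_force: 0.2
```

View pics/s2.png

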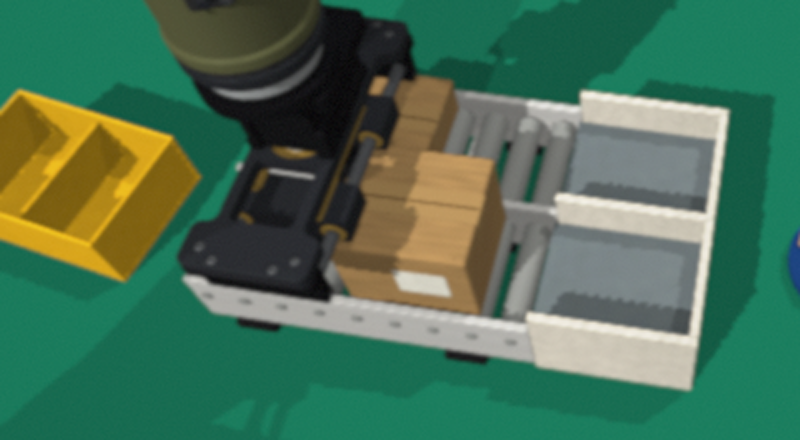

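The tall carton has advanced square in its lane (front face near (500,240) in the crop), and the flat one has not moved. I'll keep going.

```bash
python3 steer.py '[[0.006,0,0,0,0,0],[0.006,0,0,0,0,0],[0.006,0,0,0,0,0],[0.006,0,0,0,0,0],[0.006,0,0,0,0,0],[0.006,0,0,0,0,0],[0.006,0,0,0,0,0],[0.006,0,0,0,0,0],[0.006,0,0,0,0,0],[0.006,0,0,0,0,0]]'
python3 steer.py '[[0.006,0,0,0,0,0],[0.006,0,0,0,0,0],[0.006,0,0,0,0,0],[0.006,0,0,0,0,0],[0.006,0,0,0,0,0],[0.006,0,0,0,0,0],[0.006,0,0,0,0,0],[0.006,0,0,0,0,0],[0.006,0,0,0,0,0]]'
python3 - <<'E'
from plant import robot, eyes, monitor, sign_off
import cv2
c=eyes.camera("scene");cv2.imwrite("pics/s3.png",cv2.resize(c["frame"][150:370,0:400,::-1],None,fx=2,fy=2,interpolation=cv2.INTER_CUBIC))
E
```

```text
time: 7.58
position: [0.611, -0.0363, 0.0876]
ee_rot: [-2.154, -2.287, -0.0]
ft_force: [-0.2, -0.3, 0.0]
width: 0.0301
gripper_force: 0.1
time: 8.7
position: [0.6077, 0.0175, 0.0876]
ee_rot: [2.154, 2.287, 0.0]
ft_force: [-0.1, -1.9, -1.9]
width: 0.0301
gripper_force: 0.6
```

View pics/s3.png

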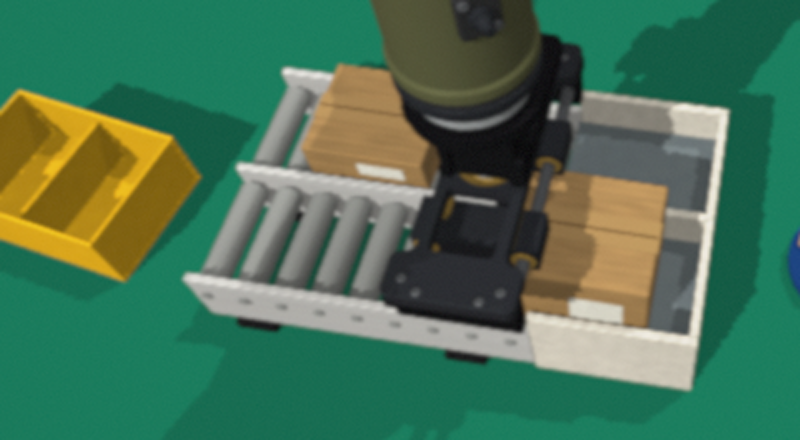

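The carton is in the bay and sliding on the floor at about 2 N. The gap to the end wall (x about 660 to 700 in the crop) is roughly 25 mm. I'll close it slowly, watching the force.

```bash
python3 steer.py '[[0.004,0,0,0,0,0],[0.004,0,0,0,0,0],[0.004,0,0,0,0,0],[0.004,0,0,0,0,0],[0.003,0,0,0,0,0]]'
python3 steer.py '[[0.001,0,0,0,0,0],[0.001,0,0,0,0,0],[0.001,0,0,0,0,0]]'
```

```text
time: 9.38
position: [0.6067, 0.0364, 0.0876]
ee_rot: [2.154, 2.287, 0.0]
ft_force: [0.3, -0.7, -0.5]
width: 0.0302
gripper_force: 0.7
time: 9.75
position: [0.6064, 0.039, 0.0876]
ee_rot: [2.154, 2.287, 0.0]
ft_force: [0.5, -2.0, -1.0]
width: 0.0297
gripper_force: 0.8
```

```bash
for i in 1 ; do python3 steer.py '[[0.001,0,0,0,0,0],[0.001,0,0,0,0,0]]'; done
python3 steer.py '[[0.001,0,0,0,0,0],[0.001,0,0,0,0,0]]'
```

```text
time: 10.0
position: [0.6064, 0.0411, 0.0876]
ee_rot: [2.154, 2.287, 0.0]
ft_force: [-0.2, -1.7, -0.6]
width: 0.0303
gripper_force: 0.8
time: 10.25
position: [0.6062, 0.0431, 0.0876]
ee_rot: [2.154, 2.287, 0.0]
ft_force: [-0.2, -1.6, -1.2]
width: 0.0302
gripper_force: 0.8
```

```bash
python3 steer.py '[[0.001,0,0,0,0,0],[0.001,0,0,0,0,0]]'
python3 steer.py '[[0.001,0,0,0,0,0],[0.001,0,0,0,0,0]]'
python3 - <<'E'
from plant import robot, eyes, monitor, sign_off
import cv2
c=eyes.camera("scene");cv2.imwrite("pics/s4.png",cv2.resize(c["frame"][210:350,220:380,::-1],None,fx=4,fy=4,interpolation=cv2.INTER_CUBIC))
E
```

```text
time: 10.5
position: [0.6062, 0.0445, 0.0877]
ee_rot: [2.153, 2.286, -0.001]
ft_force: [-0.2, -4.5, 0.7]
width: 0.0299
gripper_force: 2.0
time: 10.75
position: [0.6063, 0.0446, 0.0879]
ee_rot: [2.153, 2.284, -0.002]
ft_force: [0.2, -7.9, 1.8]
width: 0.0306
gripper_force: 3.8
```

View pics/s4.png

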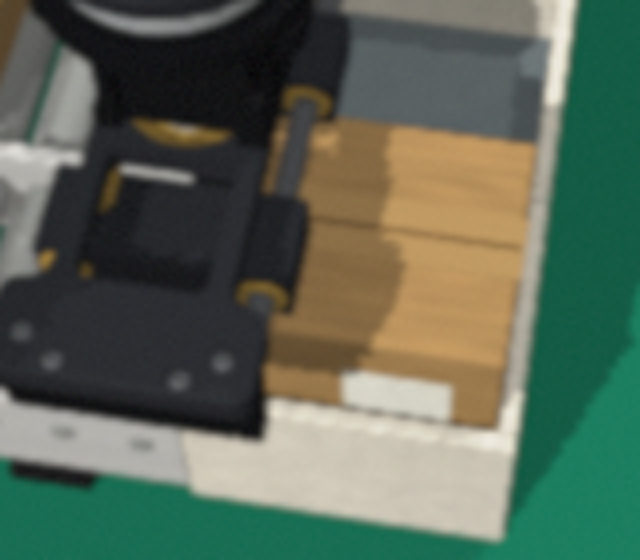

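The force jumped to 8 N with no further motion, and the carton's front edge lies along the end wall (x about 500 to 530), so it is home. I'll back off, rise and check.

```bash
python3 steer.py '[[-0.005,0,0,0,0,0],[-0.01,0,0,0,0,0],[-0.015,0,0,0,0,0],[-0.015,0,0,0,0,0],[0,0,0,0,0,0],[0,0,-0.03,0,0,0],[0,0,-0.04,0,0,0],[0,0,-0.04,0,0,0],[0,0,-0.04,0,0,0],[0,0,0,0,0,0]]'
python3 steer.py '[[-0.05,0,0,0,0,0],[-0.05,0,0,0,0,0],[-0.05,0,0,0,0,0],[-0.05,0,0,0,0,0],[-0.05,0,0,0,0,0],[0,0,0,0,0,0],[0,0,0,0,0,0]]'
python3 - <<'E'
from plant import robot, eyes, monitor, sign_off
import cv2
c=eyes.camera("top");cv2.imwrite("pics/t5.png",cv2.resize(c["frame"][160:340,250:545,::-1],None,fx=2.7,fy=2.7,interpolation=cv2.INTER_CUBIC))
E
```

```text
time: 12.05
position: [0.6106, 0.0023, 0.2411]
ee_rot: [2.151, 2.285, 0.009]
ft_force: [0.3, -0.6, -0.4]
width: 0.0304
gripper_force: 0.0
time: 12.92
position: [0.6236, -0.2464, 0.2364]
ee_rot: [-2.152, -2.286, -0.0]
ft_force: [-0.6, -0.1, -0.2]
width: 0.0299
gripper_force: 0.0
```

View pics/t5.png

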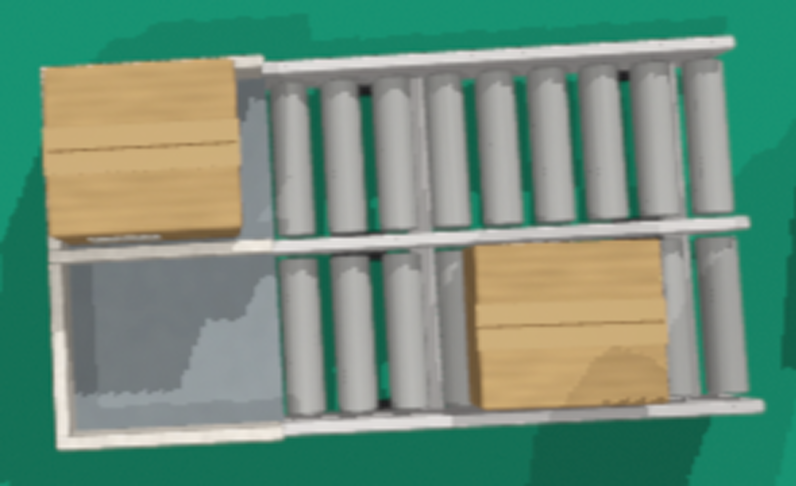

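The tall carton is home against the end wall (left edge about x = 42 in the crop) and square. The flat carton is unmoved (465–667) and the gripper is clear.

```bash
python3 -c "
from plant import robot, eyes, monitor, sign_off
print(sign_off())"
```

```text
the job is handed in; nothing more can be done
None
```

The job is handed in: the tall carton stands square against its bay's end wall, the flat carton was left where it waited, and the gripper is clear; the hand-in returned no verdict.

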